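# Pop the latch of the long instrument case and push its lid fully open

## Task

On the dissection table, open the longer of the two steel instrument cases: press down its release tab so that the spring lifts the lid, then push the lid over until it is fully open. Push gently and use only the fingertips or the outside of the fingers: nothing is to be gripped or picked up. Keep the shorter case shut, and leave everything else, including the instruments in the case, where it is.

Things in the scene. Friction and masses are not known exactly. Their poses are not given: they have to be found in the camera images.
- long_case: stainless steel box 180 mm long (its y axis), 90 mm deep (x), 50 mm high to the rim, walls and floor 3 mm, fixed to the table. Origin: centre of the underside, on the table; x points horizontally from the latch side to the hinge side, z up. The target. A flat lid 3 mm thick covers it, its top 54.5 mm above the table; in the middle of the latch side a paddle (the release tab) sticks out to 99 mm from the origin.
- long_paddle (a point): Point to press: middle of the ribbed top of the long case's release tab, a level steel paddle 44 mm wide (y), 41 mm long (x); at rest x -83, y 0, z 35 mm in the case's frame. Press straight down. The hook behind it (30 mm wide, x -55, top z 58 mm) holds the lid's catch and swings out up to 10 mm as the tab is pressed: keep fingers 12 mm off x -55.
- long_tab (a joint): Rotation of the long case's release tab (rad): 0 at rest, grows as the paddle goes down, stop at 0.35 (the press point then is 9 to 10 mm lower). The hook lets the lid go at about 0.18 (5 mm down). Sprung: about 2 N at the press point to start, 5 N at the stop; returns by itself.
- long_lid (a joint): Long lid's angle (rad): 0 shut, 1.57 upright, 1.95 at its stop (fully open, leaning back). Once unhooked it springs up to 0.8 to 1.1 in under 1 s; its stiff hinge keeps it there and wherever it is left later. A finger against its underside or free edge, moving up and over from latch to hinge side, opens it on (under 5 N). The stop is rigid: do not push on against it.
- long_lid_edge (a point): Middle of the free edge of the long case's lid (end of the small catch, 34 mm wide), moving with the lid; 100 mm from the hinge line.
- long_hinge (a point): Middle of the long case's hinge line, fixed at x +49 mm, z 51.5 mm in the case's frame; the line runs along the case's y axis.
- short_case: stainless steel box 100 mm long (its y axis), 90 mm deep (x), 50 mm high to the rim, walls and floor 3 mm, fixed to the table. Origin: centre of the underside, on the table; x points horizontally from the latch side to the hinge side, z up. The same make of case with the same kind of lid and tab, but shorter. To be kept shut.
- short_lid (a joint): Angle of the short case's lid (rad), 0 shut.
- short_tab (a joint): Rotation of the short case's release tab (rad), 0 at rest; not to be pressed.
- scissors: Loose steel scissors lying on the table, 155 mm long (x axis to the tips), 70 mm over the rings, 6 mm thick; origin near the middle of the underside. Bystander.
- specimen_jar: Loose glass jar with a black cap, 52 mm in diameter, 70 mm high, standing between the cases; origin at the centre of its base. Bystander.
- beaker: Loose open glass beaker, 66 mm across, 85 mm high, beyond the cases; origin at the centre of its base. Bystander.
- reagent_bottle: Loose amber bottle, 60 mm across, 120 mm high, beyond the cases; origin at the centre of its base. Bystander.
- petri_dish: Loose glass dish with cover, 84 mm across, 15 mm high, to one side of the cases; origin at the centre of its base. Bystander.
- loose_forceps: Loose steel forceps, 130 mm long (x), 5 mm thick, lying to one side of the cases; origin at the middle of the underside. Bystander.
- case_forceps: Loose steel forceps, 110 mm long, 5 mm thick, lying on the floor of the long case; origin at the middle of the underside. To be left in place.
- case_scalpel: Loose steel scalpel handle, 135 mm long, 6 mm thick, lying on the floor of the long case; origin under the handle. To be left in place.

How it is judged:
By the outcome, as a careful person would: the job done as asked, in the order asked, and still so for the second after the job is handed in, with the robot touching nothing.
It also fails if it takes over 45 s, if anything falls off the work surface, if the arm or the gripper's body presses on something with over 40 N, if the wrist force passes 120 N, or if a joint passes its speed limit or range.

## Robot

A 6-joint arm with a two-finger parallel gripper is mounted at the origin on the work surface. World frame = base frame: x ahead of the robot, y to its left, z up, the work surface at z = 0. Lengths are in m, angles in rad, forces in N, time in s.
With the tool pointing down it reaches from about 0.375 to 0.9 m from the base axis. Payload 3.1 kg.
Tool frame: the origin (TCP) lies midway between the tips of the shut fingers; the grasp point (between the pads) lies 19 mm behind it; x points along the fingers, z is the direction in which the jaws open and shut, and the axes are right-handed (so a half turn about x gives the same grasp; the last joint's range is limited). The gripper opens to 87 mm and grips with 3 to 60 N. Pads are 19 mm wide; open, the fingers measure 117 mm over their backs; the gripper's body (75 mm by 190 mm) begins 51 mm behind the grasp point.
Start: joints at [1.131, 0.527, 1.433, -0, 1.181, -0.178], TCP at [0.162, 0.604, 0.223] pointing down, gripper open.
Joint ranges: [-3.08, 3.08], [-0.75, 2.2], [0.22, 2.44], [-1.43, 4.57], [0, 2.65], [-2.85, 2.85]. Speed limits (rad/s): [2.79, 2.79, 3.14, 3.14, 3.14, 3.14].

## Interface

Orientations are given as a unit quaternion [x, y, z, w].
In Python, from rig import robot, optics, workorder gives the robot as it stands.
- The arm moves only by the tool arm_command, never from a script. Its argument "plan" is a list of rows, each a list of 7 numbers: the shift along the tool's x, y, z in cm, then the turn, a rotation vector about the tool's x, y, z in rad, then the finger opening in cm, from 0 to 8.7. In form: [[x, y, z, ax, ay, az, gripper], ...]. A call has 1 to 12 rows; each row shifts and turns the pose as measured when the row begins, along the tool's axes as they then stand; what a row does not reach is not made up. A row lasts 1/8 s, in which the tool goes at most 62.5 mm and 10.7 degrees, less where a joint would pass 70% of its speed; a pose out of reach is approached as far as the arm can. A call with a gripper value outside its range is refused whole. The fingers move at their own pace and stop on an object; "grip_force" is the grip in N (left out, the last holds). Time passes only in rows, so rows that do not move let the fingers close. It gives the time, the measured TCP pose, the force and the opening at its end, in the units of the state.
- robot.get_obs(): the state, without advancing time (a new reading comes with each control period).
- optics.camera(name): name is "scene" or "top" or "wrist"; returns (picture, depth): 480x640x3 uint8, blue, green, red; 480x640 float32, m along the optical axis (not along the pixel's ray), 0 where there is no reading.
- optics.camera_info(name): a dict with "mtx" (3x3 intrinsics, pixels), "position" and "rotation" of the camera in the world; the wrist camera has in their place "tool_from_camera" (4x4, takes a point from camera to tool coordinates, whose origin is the TCP and whose axes are the tool frame's). Camera axes: x right, y down, z forward; pixel columns grow to the right and rows downward; lengths in m; the calibration is good to about 2 mm. A picture is of the moment at which its call begins: read the wrist's pose just before it. camera_info takes no time and is no camera call.
- workorder.hand_in(): hands the job in, once; it reports no verdict.
The state is a dict: "time": time; "q": joint angles; "joint_velocities": joint speeds; "joint_torque": joint torques, N m; "position": TCP position; "tool_rot": TCP orientation; "ft_force": force on the tool from outside, world axes, zero at the start; "moment": the same for the moment, N m; "grip_width": finger opening in m.
Only numpy, scipy, OpenCV 4.12 (cv2) and the standard library are available. Lean on these libraries where they do the work, as an engineer would, in place of code of your own. Each camera call takes 0.05 s, during which the arm holds its last target. There are 200 camera calls.

## Working session

There is one attempt and no reset: what is moved stays moved. The work goes in short steps, Python scripts to look and compute and a tool call to move; the robot and the scene stay as the last step left them, time stands still between calls to the robot, and variables do not carry over. Pictures are saved under pics/ and viewed, about 8 in all and at most 12, crops included, and the job is handed in when it is done.

Besides the shell and the picture viewer there is one more tool, called after "Call:" by a JSON object that holds its "api" and its "payload", one argument or row to a line. arm_command: Moves the arm, as the interface text tells. Its arguments: {"type":"object","properties":{"plan":{"type":"array"},"grip_force":{"type":"number"}},"required":["plan"]}

```bash
mkdir -p pics; ls
python3 - <<'E'
from rig import robot, optics
import cv2, numpy as np
o=robot.get_obs();print({k:np.round(v,3).tolist() for k,v in o.items()})
for n in("top","scene"):
    i=optics.camera_info(n);print(n,{k:np.round(v,4).tolist() for k,v in i.items() if k in("mtx","position","rotation")})
    p,d=optics.camera(n);cv2.imwrite(f"pics/{n}0.png",p);np.save(f"{n}0.npy",d);print(d.min(),d.max(),(d==0).mean())
E
```

```text
pics
{'time': 0.0, 'q': [1.13, 0.528, 1.434, 0.0, 1.181, -0.179], 'joint_velocities': [-0.003, -0.0, -0.0, 0.001, 0.0, 0.001], 'joint_torque': [-0.002, -44.005, -17.659, 0.063, 0.058, -0.0], 'position': [0.161, 0.603, 0.222], 'tool_rot': [-0.431, 0.562, 0.43, 0.56], 'ft_force': [0.811, -0.146, 0.15], 'moment': [0.005, -0.018, 0.014], 'grip_width': 0.087}
top {'mtx': [[460.9198, 0.0, 320.3352], [0.0, 460.9198, 244.7677], [0.0, 0.0, 1.0]], 'position': [0.4732, -0.0166, 1.1692], 'rotation': [0.7077, -0.7046, 0.0315, -0.0418]}
0.0 2.0843573 0.003974609375
scene {'mtx': [[583.0152, 0.0, 315.5845], [0.0, 583.0152, 239.2894], [0.0, 0.0, 1.0]], 'position': [1.0092, -0.6346, 1.2136], 'rotation': [0.9193, 0.274, -0.0806, -0.2709]}
0.0 3.2120104 0.004222005208333333
```

View pics/top0.png

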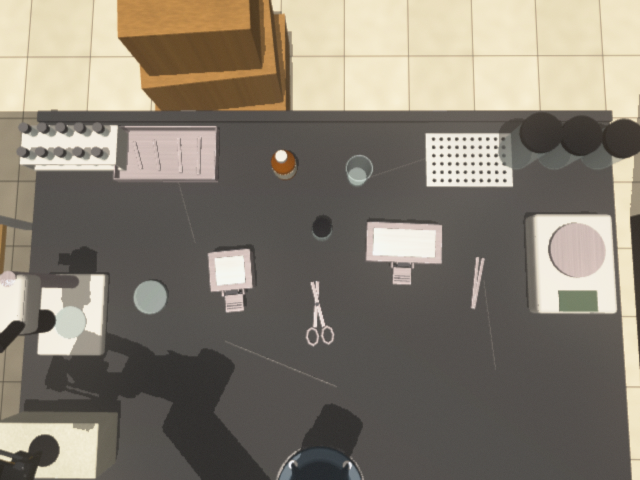

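View pics/scene0.png

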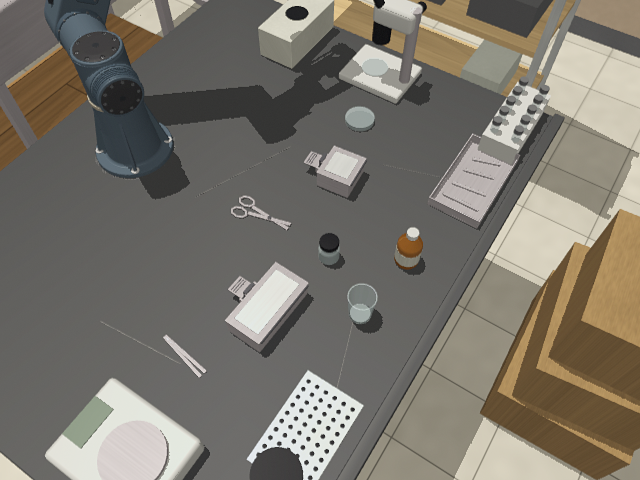

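The top view shows the long case at about (404,242) with its tab at (402,275). The short case is at (231,270), the jar at (322,228), the beaker at (359,170) and the forceps at (478,283). The scene view agrees, with the long case at (267,305) and its tab at (240,287).

```bash
cat > h.py <<'E'
import numpy as np, cv2
from scipy.spatial.transform import Rotation as R
from rig import robot, optics
def cloud(n,d):
    i=optics.camera_info(n);K=i["mtx"];v,u=np.mgrid[:480,:640]
    c=np.dstack([(u-K[0,2])/K[0,0]*d,(v-K[1,2])/K[1,1]*d,d])
    r=np.array(i["rotation"]);r=R.from_quat(r) if r.size==4 else R.from_matrix(r)
    return (c.reshape(-1,3)@r.as_matrix().T+i["position"]).reshape(480,640,3)
def ray(n,uv,z):
    i=optics.camera_info(n);K=i["mtx"]
    r=R.from_quat(i["rotation"]).as_matrix();uv=np.atleast_2d(uv)
    d=np.c_[(uv-K[:2,2])/np.diag(K)[:2],np.ones(len(uv))]@r.T;p=np.array(i["position"])
    return p+d*((z-p[2])/d[:,2])[:,None]
E
python3 - <<'E'
from h import *
for n,c in(("top",(404,242)),("scene",(267,305))):
    W=cloud(n,np.load(f"{n}0.npy"));im=cv2.imread(f"pics/{n}0.png")
    a=W[c[1],c[0]];print(n,"centre",a.round(4))
    near=np.hypot(W[...,0]-a[0],W[...,1]-a[1])<.17
    m=(near&(abs(W[...,2]-a[2])<.006)).astype(np.uint8)
    k,l,s,_=cv2.connectedComponentsWithStats(m);m=(l==l[c[1],c[0]]).astype(np.uint8)
    P=W[m>0];b=cv2.minAreaRect((P[:,:2]*1e4).astype(np.float32));print("lid",b, np.median(P[:,2]))
    m2=near&(W[...,2]>.026)&(W[...,2]<.043)&(im.min(2)>90)
    k,l,s,cc=cv2.connectedComponentsWithStats(m2.astype(np.uint8))
    for j in range(1,k):
        if s[j,4]>25: Q=W[l==j];print("tab?",s[j],Q.mean(0).round(4),np.median(Q[:,2]).round(4),Q.min(0).round(4),Q.max(0).round(4))
W=cloud("top",np.load("top0.npy"))
for nm,(u,v) in dict(jar=(322,228),beaker=(359,170),bottle=(284,163),short=(231,270),forc=(478,283),sciss=(316,310),table=(404,330)).items(): print(nm,W[v,u].round(3))
E
```

```text
top centre [ 0.5964 -0.2026  0.0575]
lid ((5931.14111328125, -2027.0693359375), (1820.307861328125, 1088.3001708984375), 87.78378295898438) 0.05554360108879486
tab? [384 261  32  23 346] [ 0.5209 -0.1988  0.0351] 0.0351 [ 0.4979 -0.2319  0.0265] [ 0.5522 -0.157   0.0427]
scene centre [ 0.6059 -0.2128  0.0579]
lid ((5956.85595703125, -2034.85009765625), (1840.4410400390625, 1102.953369140625), 87.85005187988281) 0.05554695939530174
tab? [228 276  22  26 272] [ 0.5178 -0.2032  0.0353] 0.0352 [ 0.4986 -0.2296  0.0281] [ 0.5449 -0.1789  0.0426]
tab? [226 323  35  25  87] [ 0.5972 -0.2929  0.0344] 0.0348 [ 0.5483 -0.2957  0.0262] [ 0.6399 -0.2882  0.0429]
jar [ 0.628 -0.004  0.071]
beaker [ 0.789 -0.098  0.006]
bottle [0.781 0.087 0.096]
short [0.527 0.217 0.053]
forc [ 0.5   -0.395  0.006]
sciss [0.43  0.011 0.001]
table [ 0.473 -0.017  1.169]
```

```bash
cat >> h.py <<'E'
O=np.array([.596,-.203]);YAW=np.deg2rad(-2.2)
CX=np.array([np.cos(YAW),np.sin(YAW),0]);CY=np.array([-np.sin(YAW),np.cos(YAW),0])
def world(x,y,z): return np.r_[O,0]+CX*x/1e3+CY*y/1e3+[0,0,z/1e3]
def local(p): p=np.asarray(p)-np.r_[O,0];return np.array([p@CX,p@CY,p[2]])*1e3
def ori(tilt,s=1):  # fingers down, leaning so that the body is on the latch side
    t=np.deg2rad(tilt);x=CX*np.sin(t)+[0,0,-np.cos(t)];z=CY*s
    return R.from_matrix(np.c_[x,np.cross(z,x),z])
def rows(p,q,T,Q,n):
    out=[];rv=(q.inv()*Q).as_rotvec()/n
    for k in range(n):
        out.append(np.round(np.r_[q.inv().apply((T-p)/(n-k))*100,rv],3))
        p=p+q.apply(out[-1][:3]/100);q=q*R.from_rotvec(rv)
    return out,p,q
def show(wps,s=1,obs=None):
    o=robot.get_obs();p=np.array(o["position"]);q=R.from_quat(o["tool_rot"])
    print("t",o["time"],"local",local(p).round(1),"F",np.round(o["ft_force"],1))
    for T,tilt,n in wps:
        r,p,q=rows(p,q,np.asarray(T),ori(tilt,s),n)
        print("->",local(p).round(1)); [print(a.tolist()) for a in r]
E
python3 - <<'E'
from h import *
q=R.from_quat(robot.get_obs()["tool_rot"])
print(q.as_matrix().round(2))
for s in(1,-1): print(s,np.rad2deg((q.inv()*ori(20,s)).magnitude()))
s=min((1,-1),key=lambda s:(q.inv()*ori(20,s)).magnitude())
show([([.40,.28,.24],0,8),(world(-83,0,120),20,10)],s)
E
```

```text
[[-0.   -0.97  0.26]
 [-0.    0.26  0.97]
 [-1.    0.   -0.  ]]
1 23.73780493027293
-1 167.41559073103116
t 0.1 local [-465.2  788.8  221.7] F [ 0.  -0.6 -0.9]
-> [-214.4  475.1  240. ]
[-0.224, -3.925, -3.13, -0.028, -0.0, -0.0]
[-0.225, -3.837, -3.238, -0.028, -0.0, -0.0]
[-0.225, -3.745, -3.344, -0.028, -0.0, -0.0]
[-0.226, -3.65, -3.447, -0.028, -0.0, -0.0]
[-0.227, -3.552, -3.547, -0.028, -0.0, -0.0]
[-0.227, -3.452, -3.645, -0.028, -0.0, -0.0]
[-0.228, -3.349, -3.74, -0.028, -0.0, -0.0]
[-0.229, -3.242, -3.832, -0.028, -0.0, -0.0]
-> [-83.  -0. 120.]
[1.2, -1.314, -4.751, -0.0, -0.0, -0.035]
[1.245, -1.271, -4.751, -0.0, -0.0, -0.035]
[1.289, -1.227, -4.751, -0.0, -0.0, -0.035]
[1.331, -1.181, -4.751, -0.0, -0.0, -0.035]
[1.371, -1.134, -4.751, -0.0, -0.0, -0.035]
[1.41, -1.086, -4.751, -0.0, -0.0, -0.035]
[1.447, -1.036, -4.751, -0.0, -0.0, -0.035]
[1.482, -0.985, -4.752, -0.0, -0.0, -0.035]
[1.516, -0.932, -4.751, -0.0, -0.0, -0.035]
[1.547, -0.879, -4.752, -0.0, -0.0, -0.035]
```

Call:
{"api": "arm_command", "payload": {
  "plan": [
    [-0.2,-3.9,-3.1,-0.028,0,0,0],
    [-0.2,-3.8,-3.2,-0.028,0,0,0],
    [-0.2,-3.7,-3.3,-0.028,0,0,0],
    [-0.2,-3.7,-3.4,-0.028,0,0,0],
    [-0.2,-3.6,-3.5,-0.028,0,0,0],
    [-0.2,-3.5,-3.6,-0.028,0,0,0],
    [-0.2,-3.3,-3.7,-0.028,0,0,0],
    [-0.2,-3.2,-3.8,-0.028,0,0,0]
  ]
}}

```text
time: 1.1
position: [0.4056, 0.2772, 0.2353]
tool_rot: [-0.495, 0.507, 0.494, 0.504]
ft_force: [-0.0, 0.1, -1.0]
grip_width: 0.0151
```

Run:
```python
from h import *
show([(world(-120,0,120),20,12)])
```

```text
t 1.1 local [-208.7  472.6  235.3] F [-0.   0.1 -1. ]
-> [-120.   -0.  120.]
[0.974, -0.678, -3.946, 0.001, -0.0, -0.029]
[0.993, -0.655, -3.945, 0.001, -0.0, -0.029]
[1.012, -0.631, -3.944, 0.001, -0.0, -0.029]
[1.03, -0.606, -3.944, 0.001, -0.0, -0.029]
[1.047, -0.581, -3.943, 0.001, -0.0, -0.029]
[1.063, -0.556, -3.942, 0.001, -0.0, -0.029]
[1.079, -0.53, -3.941, 0.001, -0.0, -0.029]
[1.093, -0.503, -3.941, 0.001, -0.0, -0.029]
[1.108, -0.477, -3.94, 0.001, -0.0, -0.029]
[1.121, -0.449, -3.939, 0.001, -0.0, -0.029]
[1.133, -0.422, -3.939, 0.001, -0.0, -0.029]
[1.145, -0.394, -3.939, 0.001, -0.0, -0.029]
```

Call:
{"api": "arm_command", "payload": {
  "plan": [
    [1.0,-0.7,-3.9,0,0,-0.03,0],
    [1.0,-0.7,-3.9,0,0,-0.03,0],
    [1.0,-0.6,-3.9,0,0,-0.03,0],
    [1.0,-0.6,-3.9,0,0,-0.03,0],
    [1.0,-0.6,-3.9,0,0,-0.03,0],
    [1.1,-0.6,-3.9,0,0,-0.03,0],
    [1.1,-0.5,-3.9,0,0,-0.03,0],
    [1.1,-0.5,-3.9,0,0,-0.03,0],
    [1.1,-0.5,-3.9,0,0,-0.03,0],
    [1.1,-0.4,-3.9,0,0,-0.03,0],
    [1.1,-0.4,-3.9,0,0,-0.03,0],
    [1.1,-0.4,-3.9,0,0,-0.03,0]
  ]
}}

```text
time: 2.6
position: [0.4861, -0.2086, 0.1211]
tool_rot: [-0.577, 0.41, 0.391, 0.588]
ft_force: [0.5, -1.2, 0.0]
grip_width: 0.0003
```

Run:
```python
from h import *
o=robot.get_obs();p,d=optics.camera("wrist");i=optics.camera_info("wrist");K=i["mtx"];T=np.array(i["tool_from_camera"])
cv2.imwrite("pics/w1.png",p)
v,u=np.mgrid[:480,:640];c=np.dstack([(u-K[0,2])/K[0,0]*d,(v-K[1,2])/K[1,1]*d,d]).reshape(-1,3)
t=c@T[:3,:3].T+T[:3,3];w=R.from_quat(o["tool_rot"]).apply(t)+o["position"]
L=((w-np.r_[O,0])@np.c_[CX,CY,[0,0,1]]*1e3).reshape(480,640,3)
L[d==0]=np.nan;np.save("L1.npy",L)
tab=(L[...,0]<-62)&(L[...,0]>-115)&(abs(L[...,1])<40)&(L[...,2]>31)&(L[...,2]<40)
lid=(L[...,0]>-49)&(L[...,0]<70)&(abs(L[...,2]-55)<3)
for m in(tab,lid):
    Q=L[m];print(len(Q),Q.mean(0).round(1) if len(Q) else"",np.percentile(Q,[.5,99.5],axis=0).round(1).tolist() if len(Q) else"",cv2.minAreaRect(Q[:,:2].astype(np.float32)) if len(Q)else"")
show([(world(-83,0,50),20,6)])
```

```text
3514 [-81.9   1.3  34.4] [[-98.7, -20.3, 31.6], [-62.1, 23.0, 36.2]] ((-80.75426483154297, 1.4383735656738281), (44.05266571044922, 37.45867919921875), 89.92440795898438)
208 [10.1 90.2 55.4] [[-47.6, -9.7, 52.5], [49.8, 183.4, 57.9]] ((0.2841758728027344, 86.97327423095703), (97.9918212890625, 192.7145233154297), 0.4179231822490692)
t 2.65 local [-106.9  -16.5  121.1] F [ 0.4 -4.4 -1.1]
-> [-83.   0.  50.]
[1.246, 0.057, 0.285, -0.0, -0.001, 0.004]
[1.247, 0.053, 0.283, -0.0, -0.001, 0.004]
[1.248, 0.048, 0.281, -0.0, -0.001, 0.004]
[1.248, 0.044, 0.28, -0.0, -0.001, 0.004]
[1.249, 0.04, 0.278, -0.0, -0.001, 0.004]
[1.249, 0.035, 0.276, -0.0, -0.001, 0.004]
```

View pics/w1.png

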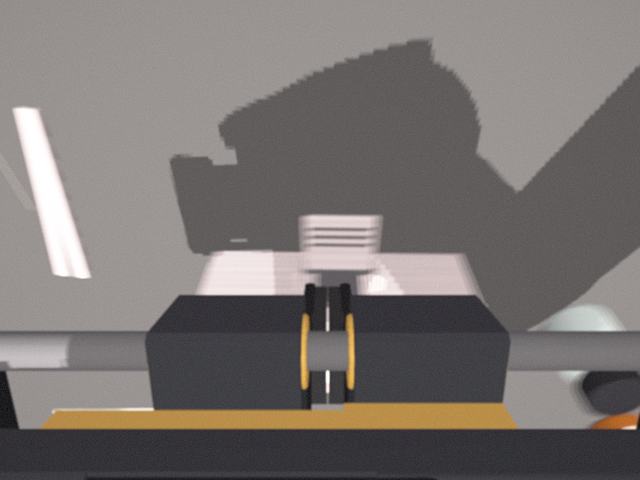

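The wrist view shows the ribbed tab at about (340,243) in front of the case. Its outer end measures at local x -98.7, y +1.3, z 34.4, which confirms the pose. Next I move above the tab.

Call:
{"api": "arm_command", "payload": {
  "plan": [
    [1.2,0,0.3,0,0,0,0],
    [1.2,0,0.3,0,0,0,0],
    [1.2,0,0.3,0,0,0,0],
    [1.2,0,0.3,0,0,0,0],
    [1.2,0,0.3,0,0,0,0],
    [1.2,0,0.3,0,0,0,0],
    [0,0,0,0,0,0,0]
  ]
}}

```text
time: 3.52
position: [0.5244, -0.1923, 0.0571]
tool_rot: [-0.572, 0.421, 0.394, 0.584]
ft_force: [-0.2, -0.1, 0.5]
grip_width: 0.0001
```

Run:
```python
from h import *
show([(world(-83,1,38),20,3),(world(-83,1,30),20,4)])
```

```text
t 3.525 local [-71.9   7.9  57.1] F [-0.2 -0.1  0.5]
-> [-83.   1.  38.]
[0.476, 0.562, -0.227, -0.0, -0.003, -0.002]
[0.475, 0.562, -0.228, -0.0, -0.003, -0.002]
[0.473, 0.564, -0.229, -0.0, -0.003, -0.002]
-> [-83.   1.  30.]
[0.188, 0.068, 0.0, 0.0, 0.0, 0.0]
[0.188, 0.069, 0.0, 0.0, 0.0, 0.0]
[0.188, 0.068, 0.0, 0.0, 0.0, 0.0]
[0.188, 0.069, 0.0, 0.0, 0.0, 0.0]
```

Call:
{"api": "arm_command", "payload": {
  "plan": [
    [0,0.5,-0.2,0,0,0,0],
    [0,0.6,-0.2,0,0,0,0],
    [0.4,0.3,-0.2,0,0,0,0],
    [0,0,0,0,0,0,0]
  ]
}}

```text
time: 4.03
position: [0.5161, -0.1988, 0.0538]
tool_rot: [-0.569, 0.426, 0.395, 0.582]
ft_force: [-0.2, 1.0, 0.5]
grip_width: 0.0003
```

Run:
```python
from h import *
show([(world(-83,1,40),20,3),(world(-83,1,30),20,5)])
```

```text
t 4.025 local [-80.    1.1  53.8] F [-0.2  1.   0.5]
-> [-83.   1.  40.]
[0.402, 0.243, 0.001, -0.001, -0.004, -0.006]
[0.4, 0.245, -0.0, -0.001, -0.004, -0.006]
[0.398, 0.248, -0.002, -0.001, -0.004, -0.006]
-> [-83.   1.  30.]
[0.188, 0.068, 0.0, 0.0, -0.0, -0.0]
[0.188, 0.069, 0.0, 0.0, -0.0, -0.0]
[0.188, 0.068, 0.0, 0.0, -0.0, -0.0]
[0.188, 0.069, 0.0, 0.0, -0.0, -0.0]
[0.188, 0.068, 0.0, 0.0, -0.0, -0.0]
```

Call:
{"api": "arm_command", "payload": {
  "plan": [
    [0.4,0.25,0,0,0,0,0],
    [0.4,0.25,0,0,0,0,0],
    [0.4,0.25,0,0,0,0,0],
    [0.2,0.07,0,0,0,0,0],
    [0.2,0.07,0,0,0,0,0],
    [0.2,0.07,0,0,0,0,0],
    [0,0,0,0,0,0,0]
  ]
}}

```text
time: 4.9
position: [0.5177, -0.1988, 0.0375]
tool_rot: [-0.566, 0.432, 0.398, 0.579]
ft_force: [-0.8, 0.4, 1.1]
grip_width: 0.0003
```

Run:
```python
from h import *
show([(world(-83,1,28),20,3)])
```

```text
t 4.9 local [-78.4   1.2  37.5] F [-0.8  0.4  1.1]
-> [-83.   1.  28.]
[0.252, 0.246, -0.004, -0.002, -0.005, -0.011]
[0.25, 0.248, -0.005, -0.002, -0.005, -0.011]
[0.247, 0.251, -0.006, -0.002, -0.005, -0.011]
```

Call:
{"api": "arm_command", "payload": {
  "plan": [
    [0.1,0.4,0,0,0,0,0],
    [0.3,0.2,0,0,0,0,0],
    [0.3,0.1,0,0,0,0,0],
    [0.3,0.1,0,0,0,0,0]
  ]
}}

```text
time: 5.4
position: [0.5166, -0.199, 0.029]
tool_rot: [-0.564, 0.435, 0.399, 0.577]
ft_force: [-2.2, -0.2, 2.3]
grip_width: 0.0006
```

Run:
```python
from h import *
show([(world(-83,1,28),20,3)])
d=optics.camera("top")[1];W=cloud("top",d)
L=((W-np.r_[O,0])@np.c_[CX,CY,[0,0,1]]*1e3)
for y in(-65,65):
    m=(abs(L[...,1]-y)<12)&(L[...,0]>-60)&(L[...,0]<100)&(L[...,2]<160);Q=L[m];print(y,np.percentile(Q,[1,50,99],axis=0).round(0).tolist())
```

```text
t 5.4 local [-79.5   0.9  29. ] F [-2.2 -0.2  2.3]
-> [-83.   1.  28.]
[-0.003, 0.123, 0.001, -0.003, -0.006, -0.014]
[-0.004, 0.123, 0.002, -0.003, -0.006, -0.014]
[-0.007, 0.123, 0.002, -0.003, -0.006, -0.014]
-65 [[-59.0, -77.0, -4.0], [9.0, -65.0, 59.0], [98.0, -53.0, 92.0]]
65 [[-57.0, 53.0, -4.0], [10.0, 65.0, 60.0], [99.0, 77.0, 93.0]]
```

Call:
{"api": "arm_command", "payload": {
  "plan": [
    [0.1,0.1,0,0,0,0,0],
    [0,0,0,0,0,0,0],
    [0,0,0,0,0,0,0],
    [0,0,0,0,0,0,0]
  ]
}}

```text
time: 5.95
position: [0.5168, -0.1991, 0.0281]
tool_rot: [-0.564, 0.436, 0.399, 0.577]
ft_force: [-1.5, 0.4, 3.4]
grip_width: 0.0004
```

```bash
cat >> h.py <<'E'
def lid(name="top",save=None):
    p,d=optics.camera(name)
    if save: cv2.imwrite(save,p)
    L=((cloud(name,d)-np.r_[O,0])@np.c_[CX,CY,[0,0,1]]*1e3)
    for y in(-70,70):
        m=(abs(L[...,1]-y)<12)&(L[...,0]>-80)&(L[...,0]<130)&(L[...,2]<170)&(L[...,2]>62)&(d>0);Q=L[m]
        if len(Q)<8: print(name,y,"no points");continue
        a=np.arctan2(Q[:,2]-54,49-Q[:,0]);k=Q[:,2].argmax()
        print(name,y,len(Q),"angle",np.percentile(a,[10,50,90]).round(2),"top",Q[k].round(0),"xmin/max",Q[:,0].min().round(),Q[:,0].max().round())
E
python3 - <<'E'
from h import *
lid("top");lid("scene","pics/s2.png")
show([(world(-95,1,60),25,5),(world(-60,1,118),35,8)])
E
```

```text
top -70 245 angle [0.54 0.88 0.95] top [-80. -75. 148.] xmin/max -80.0 45.0
top 70 220 angle [0.86 0.89 0.96] top [-12.  62. 128.] xmin/max -77.0 43.0
scene -70 462 angle [0.59 0.92 1.06] top [-77. -78. 151.] xmin/max -80.0 50.0
scene 70 423 angle [0.5  0.92 1.04] top [-77.  81. 149.] xmin/max -80.0 51.0
t 6.05 local [-79.3   0.9  28.1] F [-1.4  0.6  3.6]
-> [-95.   1.  60.]
[-0.703, 0.105, -0.012, -0.001, -0.004, -0.026]
[-0.706, 0.087, -0.009, -0.001, -0.004, -0.026]
[-0.707, 0.069, -0.007, -0.001, -0.004, -0.026]
[-0.709, 0.051, -0.003, -0.001, -0.004, -0.026]
[-0.711, 0.034, -0.001, -0.001, -0.004, -0.026]
-> [-60.   1. 118.]
[-0.472, -0.703, -0.0, 0.0, -0.0, -0.022]
[-0.457, -0.713, -0.0, 0.0, -0.0, -0.022]
[-0.441, -0.723, -0.0, 0.0, -0.0, -0.022]
[-0.425, -0.732, -0.0, 0.0, -0.0, -0.022]
[-0.409, -0.741, -0.0, 0.0, -0.0, -0.022]
[-0.393, -0.75, -0.0, 0.0, -0.0, -0.022]
[-0.376, -0.759, -0.0, 0.0, -0.0, -0.022]
[-0.36, -0.767, -0.0, 0.0, -0.0, -0.022]
```

View pics/s2.png

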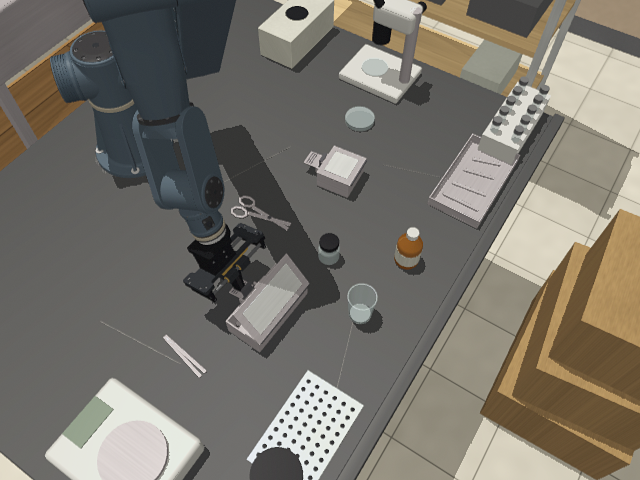

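The lid has sprung up to about 0.9 rad, and all the bystanders are unmoved. Next I lift off the tab.

Call:
{"api": "arm_command", "payload": {
  "plan": [
    [-0.9,0.2,0,0,0,-0.03,0],
    [-0.9,0.2,0,0,0,-0.03,0],
    [-0.9,0.1,0,0,0,-0.03,0],
    [-0.9,0.1,0,0,0,-0.03,0],
    [-0.9,0,0,0,0,-0.03,0],
    [-1.0,0,0,0,0,-0.03,0],
    [-1.0,0,0,0,0,-0.03,0],
    [-1.0,0,0,0,0,-0.03,0],
    [0,0,0,0,0,-0.03,0]
  ]
}}

```text
time: 7.18
position: [0.5273, -0.1884, 0.1528]
tool_rot: [-0.597, 0.4, 0.337, 0.608]
ft_force: [0.2, 0.0, 0.8]
grip_width: 0.0004
```

Run:
```python
from h import *
o=robot.get_obs();print("tool x",R.from_quat(o["tool_rot"]).as_matrix().round(2).tolist())
show([(world(-35,1,108),33,6),(world(15,1,117),33,6)])
```

```text
tool x [[0.45, -0.89, 0.08], [-0.07, 0.06, 1.0], [-0.89, -0.46, -0.03]]
t 7.175 local [-69.2  12.  152.8] F [0.2 0.  0.8]
-> [-35.   1. 108.]
[0.933, -0.172, -0.132, -0.004, -0.009, -0.017]
[0.935, -0.155, -0.141, -0.004, -0.009, -0.017]
[0.936, -0.139, -0.15, -0.004, -0.009, -0.017]
[0.937, -0.122, -0.158, -0.004, -0.009, -0.017]
[0.937, -0.105, -0.167, -0.004, -0.009, -0.017]
[0.938, -0.089, -0.174, -0.004, -0.009, -0.017]
-> [ 15.   1. 117.]
[0.328, -0.781, -0.0, -0.0, -0.0, 0.0]
[0.328, -0.781, -0.0, -0.0, -0.0, 0.0]
[0.328, -0.78, -0.0, -0.0, -0.0, 0.0]
[0.328, -0.781, -0.0, -0.0, -0.0, 0.0]
[0.328, -0.78, -0.0, -0.0, -0.0, 0.0]
[0.328, -0.781, -0.0, -0.0, -0.0, 0.0]
```

Call:
{"api": "arm_command", "payload": {
  "plan": [
    [0.9,-0.1,-0.15,0,0,-0.02,0],
    [0.9,-0.1,-0.15,0,0,-0.02,0],
    [0.9,-0.1,-0.15,0,0,-0.02,0],
    [0.9,-0.1,-0.15,0,0,-0.02,0],
    [0.9,-0.1,-0.15,0,0,-0.02,0],
    [0,0,0,0,0,0,0]
  ]
}}

```text
time: 7.92
position: [0.5776, -0.1949, 0.1413]
tool_rot: [-0.603, 0.395, 0.318, 0.616]
ft_force: [-0.3, 0.0, -0.7]
grip_width: 0.0006
```

Run:
```python
from h import *
lid("top")
show([(world(15,1,117),33,8)])
```

```text
top -70 188 angle [0.93 0.96 1.03] top [ -7. -80. 132.] xmin/max -7.0 44.0
top 70 196 angle [0.92 0.96 1.02] top [ -8.  64. 131.] xmin/max -9.0 45.0
t 7.975 local [-19.1   7.6 141.3] F [-0.1 -0.4 -1.1]
-> [ 15.   1. 117.]
[0.478, -0.225, -0.043, -0.004, -0.008, -0.008]
[0.479, -0.221, -0.048, -0.004, -0.008, -0.008]
[0.48, -0.217, -0.052, -0.004, -0.008, -0.008]
[0.482, -0.213, -0.058, -0.004, -0.008, -0.008]
[0.483, -0.209, -0.062, -0.004, -0.008, -0.008]
[0.484, -0.205, -0.068, -0.004, -0.008, -0.008]
[0.485, -0.201, -0.072, -0.004, -0.008, -0.008]
[0.486, -0.196, -0.077, -0.004, -0.008, -0.008]
```

```bash
cat >> h.py <<'E'
def go(*wps):
    o=robot.get_obs();p=np.array(o["position"]);q=R.from_quat(o["tool_rot"]);x=q.as_matrix()[:,0]
    print("t",round(o["time"],2),"local",local(p).round(1),"tilt",np.rad2deg(np.arcsin(x@CX)).round(1),"F",np.round(o["ft_force"],1))
    for w in wps:
        T=world(*w);print(w,"shift cm",(q.inv().apply(T-p)*100).round(2));p=T
E
python3 - <<'E'
from h import *
go((-45,1,141),(-45,1,105),(-15,1,105))
E
```

```text
t 7.97 local [-19.1   7.6 141.3] tilt 29.3 F [-0.1 -0.4 -1.1]
(-45, 1, 141) shift cm [-1.2   2.24 -0.82]
(-45, 1, 105) shift cm [3.13 1.77 0.14]
(-15, 1, 105) shift cm [ 1.47 -2.61  0.19]
```

Call:
{"api": "arm_command", "payload": {
  "plan": [
    [-0.6,1.1,-0.4,0,0,0,0],
    [-0.6,1.1,-0.4,0,0,0,0],
    [0.8,0.4,0,0,0,0,0],
    [0.8,0.4,0,0,0,0,0],
    [0.8,0.4,0,0,0,0,0],
    [0.8,0.4,0,0,0,0,0],
    [0,0,0,0,0,0,0]
  ]
}}

```text
time: 8.85
position: [0.5629, -0.1995, 0.1194]
tool_rot: [-0.595, 0.41, 0.325, 0.61]
ft_force: [0.3, -0.1, -0.4]
grip_width: 0.0004
```

Run:
```python
from h import *
go((-15,1,105),(10,1,115),(35,1,120))
```

```text
t 8.85 local [-33.2   2.2 119.4] tilt 27.1 F [ 0.3 -0.1 -0.4]
(-15, 1, 105) shift cm [ 2.12 -0.96  0.08]
(10, 1, 115) shift cm [ 0.25 -2.68  0.14]
(35, 1, 120) shift cm [ 0.69 -2.45  0.17]
```

Call:
{"api": "arm_command", "payload": {
  "plan": [
    [0.7,0.1,0,0,0,0,0],
    [0.7,0,0,0,0,0,0],
    [0.7,-0.1,0,0,0,0,0],
    [0.2,-0.5,0,0,0,0,0],
    [0,0,0,0,0,0,0]
  ]
}}

```text
time: 9.48
position: [0.5815, -0.2019, 0.1023]
tool_rot: [-0.593, 0.413, 0.327, 0.609]
ft_force: [0.6, 0.4, 0.2]
grip_width: 0.0005
```

Run:
```python
from h import *
go((10,1,112),(35,1,118))
lid("top")
```

```text
t 9.47 local [-14.5   0.5 102.3] tilt 26.7 F [0.6 0.4 0.2]
(10, 1, 112) shift cm [ 0.23 -2.62  0.19]
(35, 1, 118) shift cm [ 0.59 -2.5   0.17]
top -70 179 angle [0.93 0.96 1.03] top [ -2. -71. 130.] xmin/max -7.0 44.0
top 70 193 angle [0.92 0.96 1.02] top [-71.  66. 164.] xmin/max -73.0 46.0
```

Call:
{"api": "arm_command", "payload": {
  "plan": [
    [0,-0.5,0,0,0,0,0],
    [0,-0.5,0,0,0,0,0],
    [0,-0.5,0,0,0,0,0],
    [0,-0.5,0,0,0,0,0],
    [0,-0.5,0,0,0,0,0],
    [0,-0.5,0,0,0,0,0]
  ]
}}

```text
time: 10.28
position: [0.6068, -0.2031, 0.115]
tool_rot: [-0.592, 0.414, 0.328, 0.609]
ft_force: [-0.1, -0.0, -0.5]
grip_width: 0.0005
```

Run:
```python
from h import *
go((35,1,118),(55,1,121))
lid("top")
```

```text
t 10.28 local [ 10.8   0.3 115. ] tilt 26.4 F [-0.1 -0.  -0.5]
(35, 1, 118) shift cm [ 0.81 -2.29  0.24]
(55, 1, 121) shift cm [ 0.62 -1.92  0.14]
top -70 104 angle [1.18 1.21 1.29] top [ 13. -81. 142.] xmin/max 12.0 47.0
top 70 74 angle [1.2  1.23 1.31] top [ 16.  61. 136.] xmin/max 16.0 48.0
```

The lid is moving, now at about 1.22 rad with little force. I keep pushing.

Call:
{"api": "arm_command", "payload": {
  "plan": [
    [0.15,-0.5,0,0,0,0,0],
    [0.15,-0.5,0,0,0,0,0],
    [0.15,-0.5,0,0,0,0,0],
    [0.15,-0.5,0,0,0,0,0],
    [0.15,-0.4,0,0,0,0,0]
  ]
}}

```text
time: 10.95
position: [0.6334, -0.2058, 0.1195]
tool_rot: [-0.592, 0.414, 0.328, 0.609]
ft_force: [-0.8, 0.2, -0.4]
grip_width: 0.0004
```

Run:
```python
from h import *
go((55,1,120),(66,1,118))
lid("top");lid("scene")
```

```text
t 10.95 local [ 37.4  -1.4 119.5] tilt 26.4 F [-0.8  0.2 -0.4]
(55, 1, 120) shift cm [ 0.72 -1.58  0.37]
(66, 1, 118) shift cm [ 0.67 -0.89  0.09]
top -70 60 angle [1.52 1.53 1.56] top [ 48. -81. 149.] xmin/max 45.0 48.0
top 70 11 angle [1.53 1.54 1.55] top [ 46.  70. 151.] xmin/max 46.0 47.0
scene -70 184 angle [1.6  1.64 1.83] top [ 50. -69. 149.] xmin/max 48.0 56.0
scene 70 137 angle [1.59 1.64 1.8 ] top [ 51.  76. 149.] xmin/max 49.0 56.0
```

Call:
{"api": "arm_command", "payload": {
  "plan": [
    [0.25,-0.5,0.1,0,0,0,0],
    [0.25,-0.5,0.1,0,0,0,0],
    [0.25,-0.4,0.1,0,0,0,0],
    [0.1,-0.2,0,0,0,0,0]
  ]
}}

```text
time: 11.55
position: [0.6529, -0.2054, 0.1189]
tool_rot: [-0.592, 0.414, 0.328, 0.609]
ft_force: [-1.0, 0.5, 0.1]
grip_width: 0.0005
```

Run:
```python
from h import *
go((66,1,118))
lid("top");lid("scene")
```

```text
t 11.55 local [ 57.   -0.2 118.9] tilt 26.5 F [-1.   0.5  0.1]
(66, 1, 118) shift cm [ 0.47 -0.76  0.19]
top -70 96 angle [1.79 1.81 1.82] top [ 72. -59. 147.] xmin/max 54.0 73.0
top 70 28 angle [1.8  1.81 1.83] top [ 71.  75. 149.] xmin/max 67.0 73.0
scene -70 62 angle [1.84 1.89 2.06] top [-13. -80. 169.] xmin/max -13.0 77.0
scene 70 44 angle [1.84 1.88 2.01] top [ 76.  59. 147.] xmin/max 58.0 76.0
```

Call:
{"api": "arm_command", "payload": {
  "plan": [
    [0.15,-0.25,0,0,0,0,0],
    [0.15,-0.25,0,0,0,0,0],
    [0.1,-0.15,0,0,0,0,0]
  ]
}}

```text
time: 12.02
position: [0.6604, -0.2061, 0.1181]
tool_rot: [-0.592, 0.414, 0.328, 0.609]
ft_force: [-0.2, 0.4, -0.5]
grip_width: 0.0007
```

Run:
```python
from h import *
go((68,1,118))
lid("top");lid("scene")
```

```text
t 12.03 local [ 64.5  -0.6 118.1] tilt 26.4 F [-0.2  0.4 -0.5]
(68, 1, 118) shift cm [ 0.15 -0.31  0.19]
top -70 101 angle [1.89 1.91 1.93] top [ 80. -81. 148.] xmin/max 60.0 81.0
top 70 25 angle [1.9  1.91 1.93] top [ 81.  75. 142.] xmin/max 76.0 83.0
scene -70 35 angle [1.94 1.95 1.99] top [ 85. -76. 145.] xmin/max 57.0 85.0
scene 70 28 angle [1.94 1.96 2.  ] top [ 86.  77. 146.] xmin/max 56.0 86.0
```

Call:
{"api": "arm_command", "payload": {
  "plan": [
    [0.1,-0.15,0,0,0,0,0],
    [0.05,-0.1,0,0,0,0,0]
  ]
}}

```text
time: 12.38
position: [0.6634, -0.2064, 0.1178]
tool_rot: [-0.592, 0.414, 0.328, 0.609]
ft_force: [-2.3, -1.3, -0.5]
grip_width: 0.0005
```

Run:
```python
from h import *
go((68,1,118))
lid("top");lid("scene")
```

```text
t 12.38 local [ 67.4  -0.9 117.8] tilt 26.4 F [-2.3 -1.3 -0.5]
(68, 1, 118) shift cm [-0.   -0.05  0.19]
top -70 99 angle [1.93 1.95 1.97] top [ 83. -74. 142.] xmin/max 64.0 86.0
top 70 24 angle [1.94 1.95 1.97] top [ 84.  64. 142.] xmin/max 79.0 85.0
scene -70 49 angle [1.97 1.99 2.03] top [ 88. -63. 143.] xmin/max 55.0 89.0
scene 70 39 angle [1.97 1.99 2.03] top [ 15.  82. 168.] xmin/max 15.0 88.0
```

Call:
{"api": "arm_command", "payload": {
  "plan": [
    [0.03,-0.08,0,0,0,0,0]
  ]
}}

```text
time: 12.6
position: [0.6642, -0.2065, 0.1179]
tool_rot: [-0.592, 0.414, 0.328, 0.609]
ft_force: [-0.8, -0.7, 0.9]
grip_width: 0.0003
```

Run:
```python
from h import *
go((50,1,128),(-40,1,190))
lid("top");lid("scene")
```

```text
t 12.6 local [ 68.3  -0.9 117.9] tilt 26.4 F [-0.8 -0.7  0.9]
(50, 1, 128) shift cm [-1.72  1.19  0.01]
(-40, 1, 190) shift cm [-9.54  5.25 -0.96]
top -70 103 angle [1.94 1.96 1.99] top [ 83. -74. 141.] xmin/max 63.0 86.0
top 70 22 angle [1.95 1.96 1.97] top [ 84.  61. 141.] xmin/max 79.0 85.0
scene -70 50 angle [1.98 1.99 2.03] top [ 86. -58. 142.] xmin/max 56.0 89.0
scene 70 41 angle [1.98 2.   2.04] top [ 87.  76. 142.] xmin/max 56.0 89.0
```

Call:
{"api": "arm_command", "payload": {
  "plan": [
    [0.04,-0.1,0,0,0,0,0]
  ]
}}

```text
time: 12.82
position: [0.6646, -0.2064, 0.1176]
tool_rot: [-0.591, 0.414, 0.329, 0.609]
ft_force: [-3.9, -0.1, 0.8]
grip_width: 0.0005
```

Run:
```python
from h import *
for _ in range(3): go()
lid("top");lid("scene");go()
```

```text
t 12.82 local [ 68.7  -0.7 117.6] tilt 26.3 F [-3.9 -0.1  0.8]
t 12.82 local [ 68.7  -0.7 117.6] tilt 26.3 F [-3.9 -0.1  0.8]
t 12.82 local [ 68.7  -0.7 117.6] tilt 26.3 F [-3.9 -0.1  0.8]
top -70 98 angle [1.94 1.96 1.98] top [ 85. -69. 142.] xmin/max 64.0 86.0
top 70 22 angle [1.95 1.96 1.97] top [ 84.  59. 141.] xmin/max 73.0 85.0
scene -70 50 angle [1.98 1.99 2.04] top [ -0. -81. 167.] xmin/max -0.0 89.0
scene 70 44 angle [1.98 2.   2.03] top [ 88.  59. 143.] xmin/max 57.0 89.0
t 12.93 local [ 68.6  -0.8 117.6] tilt 26.3 F [-4.1 -0.2  0.5]
```

The force has risen to 4 N and the lid angle has stopped changing at about 1.96, so it is at the stop. I retreat now.

Call:
{"api": "arm_command", "payload": {
  "plan": [
    [-0.5,0.8,0,0,0,0,0],
    [-1.0,1.2,0,0,0,0,0],
    [-1.5,1.2,0,0,0,0,0],
    [-2.0,1.2,0,0,0,0,0],
    [-2.0,1.0,0,0,0,0,0],
    [-2.0,1.0,0,0,0,0,0],
    [-2.0,1.0,0,0,0,0,0],
    [0,0,0,0,0,0,0],
    [0,0,0,0,0,0,0]
  ]
}}

```text
time: 14.05
position: [0.549, -0.1923, 0.1878]
tool_rot: [-0.595, 0.413, 0.322, 0.61]
ft_force: [-0.4, -0.3, 0.5]
grip_width: 0.0001
```

Run:
```python
from h import *
go();lid("top","pics/t3.png");lid("scene","pics/s3.png")
```

```text
t 14.05 local [-47.3   8.9 187.8] tilt 27.1 F [-0.4 -0.3  0.5]
top -70 213 angle [1.93 1.96 2.  ] top [ 83. -71. 142.] xmin/max 51.0 86.0
top 70 202 angle [1.93 1.96 1.99] top [ 84.  66. 142.] xmin/max 52.0 85.0
scene -70 48 angle [1.98 1.99 2.04] top [ 89. -78. 142.] xmin/max 55.0 89.0
scene 70 40 angle [1.98 1.99 2.03] top [ 90.  68. 149.] xmin/max 57.0 90.0
```

View pics/s3.png

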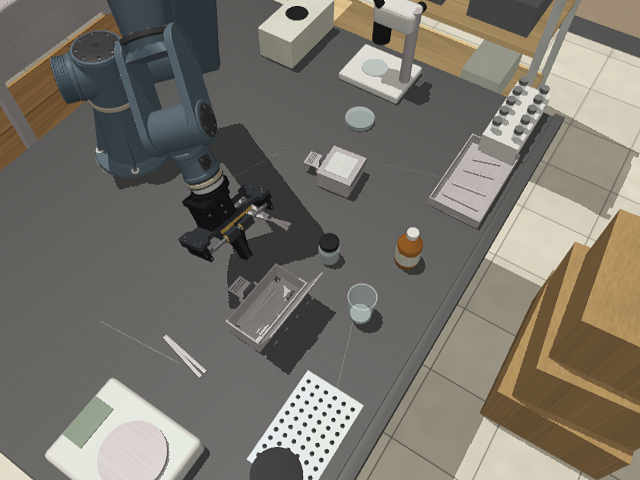

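View pics/t3.png

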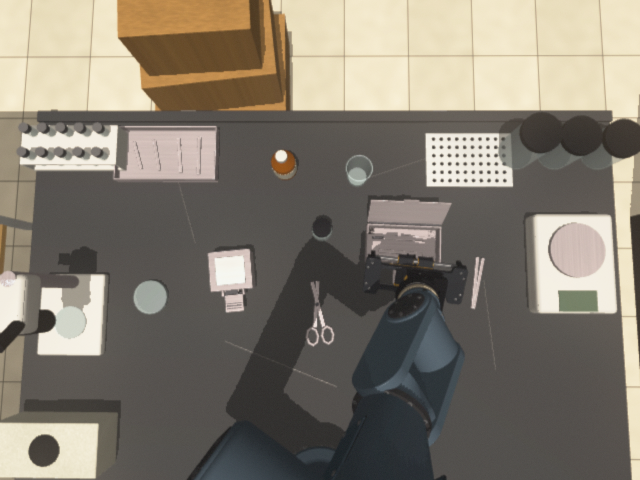

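The lid, at (408,210) in the top view, leans back fully open and stays there. The instruments lie in the case at (405,243). The short case at (231,270) is shut. The jar, beaker, bottle, scissors, dish and forceps are where they were, and the robot touches nothing.

```bash
python3 -c "
from rig import workorder
print(workorder.hand_in())"
```

```text
the job is handed in; nothing more can be done
None
```

The long case is open and the job was handed in at about 14 s. I pressed its release tab with the shut fingertips, the lid sprang up to about 0.9 rad, and I pushed it over to its stop.

**Lid:** At the end the push force rose to about 4 N and the angle stopped changing, which I took as the stop. After I backed off, the top camera read 1.96 rad and the scene camera 1.99 rad, against the stated 1.95; I put that gap down to calibration and lid thickness.

**Surroundings:** In the last pictures the short case is shut, the instruments lie in the long case, and the loose items look where they were. I judged this by eye and did not measure it. The robot was clear of everything, with only noise-level force on the tool.

**Motion:** Some moves overshot or fell short of what I commanded. One brought the finger to the height of the lid's edge before the push, so I backed it off and lowered it under the lid.

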